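Tip the short gift carton out of the counter rack and stand it in the gift tray

TASK

Fetch the shortest carton from the tight row in the counter rack: tip it forward by its top edge until it leans by itself, let go of, on the rack's brass front rail, then grip it, lift it out and stand it upright, right way up, on the floor of the wooden tray beside the jar. Set it down rather than dropping it, never let it fall flat, leave the jar standing in the tray, and leave the other cartons in their places and everything else on the counter where it is.

Things in the scene. Friction and masses are not known exactly. Their poses are not given: they have to be found in the camera images.
- rack: Fixed dark wooden rack, 120 x 248 mm. Origin: centre of the cartons' row, on the counter; x points to its back (away from the robot), y along the row. Four cells at y = -88.5, -29.5, 29.5, 88.5 mm, each with an upright carton at x = 0 on a 12 mm floor. Cells 55 mm wide, 4 mm dividers up to 100 mm above the counter, side panels to 112 mm (80 mm before x = -40).
- rack_back (a point): Middle of the top edge of the rack's back board (8 mm thick, 1.5 mm behind the cartons), 105 mm above the counter. Above it the cartons' rear faces are bare, and the space behind the rack is free, so a finger can go down behind a carton's top.
- rack_lip (a point): Middle of the top edge of the toe lip (8 mm thick) just in front of the cartons' feet, 22 mm above the counter. It keeps the foot from sliding out when a carton is tipped forward, so the carton pivots there.
- rack_rail (a point): Middle of the brass front rail, 12 mm thick, along y, 64 mm in front of the rack's origin and 68.5 mm up. The short carton, tipped forward past about 0.36 rad, goes on by itself and rests on this rail, leaning 26 to 36 degrees, its foot still behind the lip.
- short_mid (a point): The carton to fetch, 20 mm shorter than the other three: rigid kraft box 60 deep (x) x 52 wide (y) x 162 high (z) mm, 0.22 to 0.45 kg, taped lid. The point is its centre, 81 mm above its underside; z points to its top, -x is its front (spine) face. It may be in any of the four cells; only 7 mm separate it from its neighbours.
- tray: Fixed low tray of pale wood, 162 (x) x 222 (y) mm, walls 6 mm thick and 26 mm high; origin at the centre of its underside, on the counter. Jar at its -y end, free floor at its +y end.
- tray_floor (a point): Centre of the tray's inner floor (150 x 210 mm), 6 mm above the counter; axes as the tray.
- jar_mid (a point): Jar with a brass lid, 54 mm in diameter, 78 mm high, standing loose in the tray; the point is its centre, half-way up.
- tape: Roll of clear tape lying on the counter, 96 mm across, 45 mm high; origin at the centre of its underside. Bystander.
- cup: White cup, 80 mm across, 90 mm high; origin at the centre of its underside. Bystander.
- opener: Corkscrew lying flat, wooden handle 100 mm long along x, steel stem 70 mm to +y, 22 mm high; origin at the middle of the handle on the counter. Bystander.
- tall1_mid (a point): One of the three taller cartons in the rack, 60 deep x 52 wide x 182 high mm, 0.6 kg; the point is its centre, 91 mm above its underside. Stays in the rack.
- tall2_mid (a point): One of the three taller cartons in the rack, 60 deep x 52 wide x 182 high mm, 0.6 kg; the point is its centre, 91 mm above its underside. Stays in the rack.
- tall3_mid (a point): One of the three taller cartons in the rack, 60 deep x 52 wide x 182 high mm, 0.6 kg; the point is its centre, 91 mm above its underside. Stays in the rack.
- tin1_mid (a point): Closed metal tin standing on the counter, 70 mm in diameter, 80 mm high; the point is its centre, half-way up. Bystander.
- tin2_mid (a point): Closed metal tin standing on the counter, 70 mm in diameter, 80 mm high; the point is its centre, half-way up. Bystander.

How it is judged:
By the outcome, as a careful person would: the job done as asked, in the order asked, and still so for the second after the job is handed in, with the robot touching nothing.
It also fails if it takes over 64 s, if anything falls off the work surface, if the arm or the gripper's body presses on something with over 40 N, if the wrist force passes 120 N, or if a joint passes its speed limit or range.

ROBOT

A 7-joint arm with a two-finger parallel gripper is mounted at the origin on the work surface. World frame = base frame: x ahead of the robot, y to its left, z up, the work surface at z = 0. Lengths are in m, angles in rad, forces in N, time in s.
With the tool pointing down it reaches from about 0.4 to 0.75 m from the base axis. Payload 19.5 kg.
Tool frame: the origin (TCP) lies at the very end of the fingers, on their centre line; the grasp point (between the pads) lies 19 mm behind it; z points along the fingers, x is the direction in which the jaws open and shut, and the axes are right-handed (so a half turn about z gives the same grasp; the last joint's range is limited). The gripper opens to 85 mm and grips with 20 to 120 N. Pads are 22 mm wide; open, the fingers measure 114 mm over their backs; the gripper's body (76 mm by 85 mm) begins 54 mm behind the grasp point. The pads swing forward as they close: fully open they stand 13 mm farther back than shut.
Start: joints at [-1.278, 0.707, -0.028, 1.485, 0.022, 0.951, -0.075], TCP at [0.189, 0.543, 0.231] pointing down, gripper open.
Joint ranges: [-2.71, 2.71], [-0.32, 2.16], [-1.57, 1.52], [0, 2.45], [-1.46, 4.6], [0, 2.02], [-2.83, 2.83]. Speed limits (rad/s): [1.89, 1.89, 2.57, 2.57, 3.01, 3.01, 3.01].

INTERFACE

Orientations are given as a 3x3 rotation matrix whose columns are the frame's x, y, z axes.
In Python, from station import * gives the robot as it stands.
- The arm moves only by the tool drive_tool, never from a script. Its argument "deltas" is a list of rows, each a list of 3 entries, a list of its own where there are three numbers: the closure in counts, from 0 (fully open) to 255 (shut), then the shift along the world's x, y, z in mm, then the turn about the world's z in degrees. A call has 1 to 10 rows; each row shifts and turns the pose as measured when the row begins; what a row does not reach is not made up. A row lasts 1/10 s, in which the tool goes at most 50 mm and 8.59 degrees, less where a joint would pass 70% of its speed; a pose out of reach is approached as far as the arm can. A call with a gripper value outside its range is refused whole. The fingers move at their own pace and stop on an object; "squeeze" is the grip in N (left out, the last holds). Time passes only in rows, so rows that do not move let the fingers close. It gives the time, the measured TCP pose, the force and the opening at its end, in the units of the state.
- read_state(): the state, without advancing time (a new reading comes with each control period).
- camera(name): name is "side" or "top" or "wrist"; returns a dict with "color" (480x640x3 uint8, red, green, blue), "fov_y" (degrees; the focal length in pixels is half the picture's height over the tangent of half this angle, whatever the lens; pixels are square), "cx", "cy" (the principal point, pixels), "rvec" (rotation vector, rad) and "tvec" (3), from world to camera coordinates, as OpenCV has them. Camera axes: x right, y down, z forward; pixel columns grow to the right and rows downward; lengths in m; the calibration is good to about 2 mm. A picture is of the moment at which its call begins. There is no depth.
- sign_off(): hands the job in, once; it reports no verdict.
The state is a dict: "time": time; "q": joint angles; "qvel": joint speeds; "tau": joint torques, N m; "eef_pos": TCP position; "ee_rot": TCP orientation; "ft_force": force on the tool from outside, world axes, zero at the start; "wrist_torque": the same for the moment, N m; "opening": finger opening in m.
Only numpy, scipy, OpenCV 4.12 (cv2) and the standard library are available. Lean on these libraries where they do the work, as an engineer would, in place of code of your own. Each camera call takes 0.05 s, during which the arm holds its last target. There are 200 camera calls.

## Working session

There is one attempt and no reset: what is moved stays moved. The work goes in short steps, Python scripts to look and compute and a tool call to move; the robot and the scene stay as the last step left them, time stands still between calls to the robot, and variables do not carry over. Pictures are saved under pics/ and viewed, about 8 in all and at most 12, crops included, and the job is handed in when it is done.

Besides the shell and the picture viewer there is one more tool, called after "Call:" as name(argument=value, ...), one argument or row to a line, values as JSON. drive_tool: Moves the arm, as the interface text tells. Its arguments: {"type":"object","properties":{"deltas":{"type":"array"},"squeeze":{"type":"number"}},"required":["deltas"]}

```bash
mkdir -p pics; cat > h.py <<'E'
from station import *
import cv2, numpy as np
def snap(n,tag):
    c=camera(n); cv2.imwrite(f'pics/{tag}.png',c['color'][:,:,::-1]); np.save(f'pics/{tag}.npy',c,allow_pickle=True); return c
def load(tag): return np.load(f'pics/{tag}.npy',allow_pickle=True).item()
def cal(c):
    f=240/np.tan(np.radians(c['fov_y'])/2); K=np.array([[f,0,c['cx']],[0,f,c['cy']],[0,0,1]])
    R=cv2.Rodrigues(np.array(c['rvec'],float))[0]; t=np.array(c['tvec'],float).reshape(3); return K,R,t
def ray(c,u,v):
    K,R,t=cal(c); d=R.T@np.linalg.inv(K)@np.array([u,v,1.]); return -R.T@t,d
def onz(c,u,v,z):
    o,d=ray(c,u,v); return o+d*(z-o[2])/d[2]
def proj(c,P):
    K,R,t=cal(c); p=(K@(R@np.atleast_2d(P).T+t[:,None])).T; return p[:,:2]/p[:,2:]
E
python3 - <<'E'
from h import *
a=snap('top','top0');b=snap('side','side0')
for c in(a,b):
    K,R,t=cal(c); print(K[0,0],-R.T@t,R[2])
s=read_state();print({k:np.round(v,3).tolist() for k,v in s.items()})
E
```

```text
588.6172302357672 [ 0.41397189 -0.00921572  1.54932972] [ 0.07926926 -0.00871927 -0.99681511]
593.1743985076306 [ 0.05669489 -0.73748059  1.17741793] [ 0.32581988  0.53220723 -0.78140698]
{'time': 0.1, 'q': [-1.278, 0.707, -0.028, 1.485, 0.022, 0.951, -0.076], 'qvel': [0.001, 0.0, 0.001, -0.001, -0.0, 0.0, 0.001], 'tau': [0.002, -88.429, 1.236, -23.646, 0.017, 0.005, -0.0], 'eef_pos': [0.189, 0.543, 0.231], 'ee_rot': [[0.329, 0.944, -0.0], [0.944, -0.329, -0.001], [-0.001, -0.0, -1.0]], 'ft_force': [0.446, 0.236, 0.284], 'wrist_torque': [-0.02, 0.006, -0.017], 'opening': 0.086}
```

View pics/top0.png

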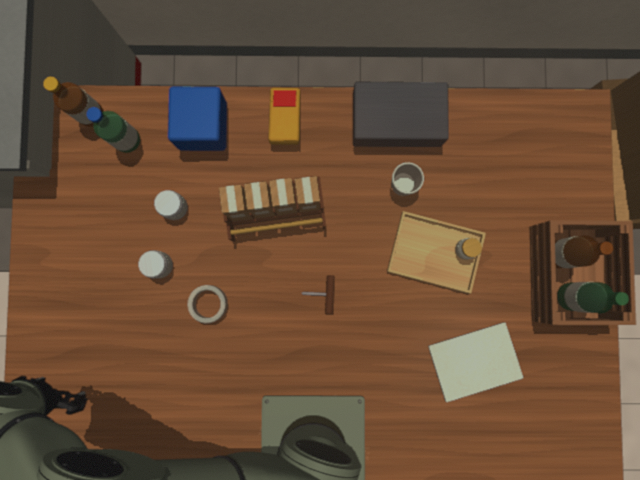

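View pics/side0.png

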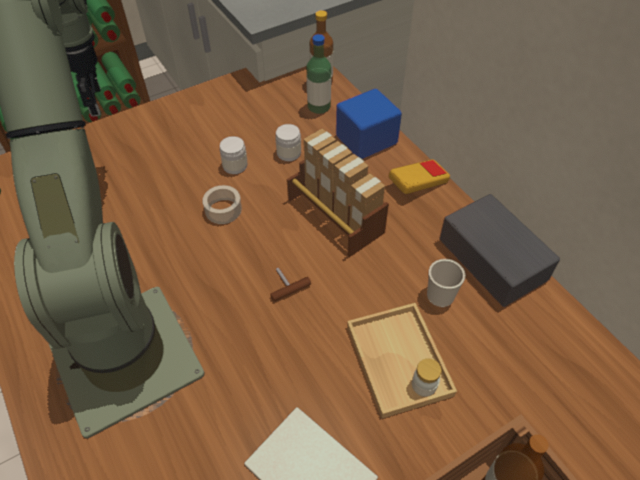

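The top view has the rack at about (270,207), the tray at (436,252), the jar at (468,248), and the cartons' tops in a row from (232,198) to (307,190). I'll enlarge both views of the rack.

```bash
python3 - <<'E'
from h import *
a=load('top0')['color'];b=load('side0')['color']
A=cv2.resize(a[165:250,210:335],None,fx=4,fy=4,interpolation=2)   # 500x340
B=cv2.resize(b[120:255,280:400],None,fx=4,fy=4,interpolation=2) # 480x540
T=cv2.resize(a[205:300,380:495],None,fx=2.4,fy=2.4,interpolation=2)
im=np.zeros((600,800,3),np.uint8)
A=cv2.resize(a[165:250,210:335],None,fx=3.2,fy=3.2,interpolation=2)
B=cv2.resize(b[120:255,280:400],None,fx=3.2,fy=3.2,interpolation=2)
im[:A.shape[0],:A.shape[1]]=A; im[:B.shape[0],410:410+B.shape[1]]=B; im[290:290+T.shape[0],:T.shape[1]]=T
cv2.imwrite('pics/c1.png',im[:,:,::-1])
E
```

```text
(no output)
```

View pics/c1.png

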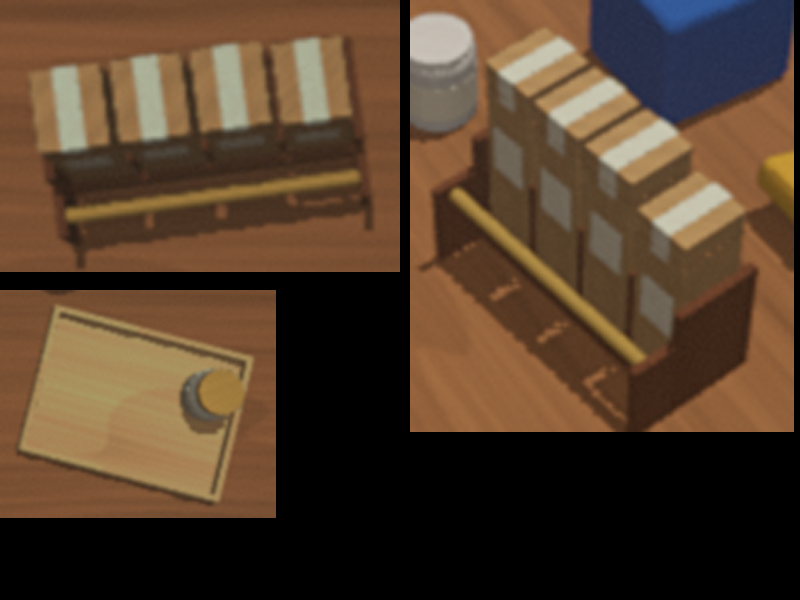

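The short carton is the rightmost one in the top view, in the end cell at y = -88.5 mm. In the side view its top is visibly lower.

```bash
python3 - <<'E'
from h import *
a=load('top0');b=load('side0')
ca=lambda x,y:(x/3.2+210,y/3.2+165)
cb=lambda x,y:((x-410)/3.2+280,y/3.2+120)
ct=lambda x,y:(x/2.4+380,(y-290)/2.4+205)
def r(n,*p): print(n,*[np.round(q*1000,0).tolist() for q in p])
r('rail top',*[onz(a,*ca(*p),.0725) for p in((66,215),(360,177))])
r('rail side',*[onz(b,*cb(*p),.0705) for p in((455,195),(642,358))])
r('tops',*[onz(a,*ca(*p),z) for p,z in(((69,108),.194),((149,99),.194),((229,88),.194),((312,81),.174))])
r('short corners',*[onz(a,*ca(*p),.174) for p in((272,44),(344,37),(352,118),(281,126))])
r('short side',*[onz(b,*cb(*p),.174) for p in((690,172),(743,212),(684,250),(640,206))])
tr=[onz(a,*ct(*p),.026) for p in((55,306),(252,357),(218,502),(18,453))]
r('tray',*tr,np.mean(tr,0)); print([np.linalg.norm(tr[i]-tr[i-1]) for i in range(4)])
# masks
for n,c in(('top',a),('side',b)):
    h=cv2.cvtColor(c['color'],cv2.COLOR_RGB2HSV)
    m=cv2.inRange(h,(0,0,130),(40,75,255)); 
    x=(220,325,165,225) if n=='top' else (300,400,120,220)
    mm=np.zeros_like(m); mm[x[2]:x[3],x[0]:x[1]]=m[x[2]:x[3],x[0]:x[1]]
    k,l,st,ce=cv2.connectedComponentsWithStats(mm)
    for i in range(1,k):
        if st[i,4]>40:
            z=.174 if (ce[i,0]>295 and n=='top') or (ce[i,0]>357 and n=='side') else .194
            r(f'{n} tape {st[i].tolist()} ',onz(c,*ce[i],z))
# jar lid
h=cv2.cvtColor(a['color'],cv2.COLOR_RGB2HSV)
r('jar top',onz(a,*ct(221,391),.078))
r('cup',onz(a,408,180,.09)); r('opener',onz(a,330,295,.022)); r('tins',onz(a,168,203,.08))
E
```

```text
rail top [547.0, 208.0, 73.0] [578.0, -23.0, 73.0]
rail side [548.0, 205.0, 70.0] [583.0, -14.0, 70.0]
tops [613.0, 190.0, 194.0] [620.0, 132.0, 194.0] [629.0, 74.0, 194.0] [638.0, 14.0, 174.0]
short corners [665.0, 44.0, 174.0] [671.0, -9.0, 174.0] [610.0, -16.0, 174.0] [604.0, 37.0, 174.0]
short side [661.0, 46.0, 174.0] [671.0, -7.0, 174.0] [614.0, -15.0, 174.0] [611.0, 37.0, 174.0]
tray [607.0, -233.0, 26.0] [552.0, -447.0, 26.0] [396.0, -407.0, 26.0] [447.0, -192.0, 26.0] [500.0, -320.0, 26.0]
[np.float64(0.16492776913498353), np.float64(0.22058030834469242), np.float64(0.16176832644645098), np.float64(0.2213703588868643)]
top tape [302, 177, 11, 26, 205]  [639.0, 16.0, 174.0]
top tape [276, 179, 12, 26, 208]  [631.0, 74.0, 194.0]
top tape [251, 182, 11, 27, 210]  [623.0, 133.0, 194.0]
top tape [226, 186, 11, 26, 211]  [614.0, 191.0, 194.0]
side tape [308, 132, 23, 15, 141]  [615.0, 192.0, 194.0]
side tape [323, 144, 24, 16, 154]  [624.0, 133.0, 194.0]
side tape [339, 157, 25, 17, 161]  [632.0, 75.0, 194.0]
side tape [356, 177, 24, 17, 170]  [641.0, 16.0, 174.0]
jar top [512.0, -398.0, 78.0]
cup [679.0, -237.0, 90.0]
opener [390.0, -43.0, 22.0]
tins [619.0, 365.0, 80.0]
```

Call:
drive_tool(
  deltas=[
    [255,[0,0,30],7],
    [255,[20,-10,35],7],
    [255,[30,-30,20],7],
    [255,[35,-35,0],6],
    [255,[35,-35,0],0],
    [255,[35,-35,0],0],
    [255,[35,-35,0],0],
    [255,[35,-35,0],0],
    [255,[35,-35,0],0],
    [255,[35,-35,0],0],
  ],
  squeeze=20,
)

```text
time: 1.1
eef_pos: [0.4819, 0.2533, 0.3167]
ee_rot: [[-0.167, 0.986, -0.0], [0.986, 0.167, -0.005], [-0.005, -0.001, -1.0]]
ft_force: [-0.3, 1.3, -0.5]
opening: 0.0
```

Call:
drive_tool(
  deltas=[
    [255,[35,-35,0],-1.4],
    [255,[35,-35,0],0],
    [255,[35,-35,0],0],
    [255,[35,-35,0],0],
    [255,[33,-33,0],0],
    [255,[25,-25,0],0],
    [255,[15,-15,0],0],
    [255,[5,-5,0],0],
    [255,[0,0,0],0],
  ],
)

```text
time: 2.0
eef_pos: [0.7043, 0.0214, 0.3121]
ee_rot: [[-0.134, 0.991, -0.006], [0.991, 0.134, -0.008], [-0.007, -0.007, -1.0]]
ft_force: [0.7, -0.5, -0.4]
opening: -0.0003
```

```bash
cat >> h.py <<'E'
C=np.array([.6395,.016,0]); ex=np.array([.99,.142,0]); ey=np.array([-.142,.99,0])
def st():
    s=read_state(); p=np.array(s['eef_pos']); d=p-C
    R=np.array(s['ee_rot']); print('t',round(s['time'],2),'pos',(p*1000).round(1),'rack xy from short cell',round(d@ex*1000,1),round(d@ey*1000,1),'yaw',np.degrees(np.arctan2(R[1,0],R[0,0])).round(1),'F',np.round(s['ft_force'],1),'op',s['opening']); return p
E
python3 -c "
from h import *
st()
for x,y in((60,0),(38,0),(0,0),(-15,0)): print(x,((C+(x*ex+y*ey)/1000)*1000).round(1))"
```

```text
t 2.0 pos [704.3  21.4 312.1] rack xy from short cell 64.9 -3.8 yaw 97.7 F [ 0.7 -0.5 -0.4] op -0.00025225101002788086
60 [698.9  24.5   0. ]
38 [677.1  21.4   0. ]
0 [639.5  16.    0. ]
-15 [624.6  13.9   0. ]
```

Call:
drive_tool(
  deltas=[
    [255,[0,3,-30],0.5],
    [255,[0,1,-40],0],
    [255,[0,0,-40],0],
    [255,[0,0,-25],0],
    [255,[0,0,-15],0],
    [255,[0,0,-5],0],
    [255,[-8,-1,0],0],
    [255,[-7,-1,0],0],
    [255,[-5,-1,0],0],
    [255,[0,0,0],0],
  ],
)

```text
time: 3.0
eef_pos: [0.6797, 0.0282, 0.1536]
ee_rot: [[-0.148, 0.989, -0.005], [0.989, 0.148, -0.005], [-0.004, -0.006, -1.0]]
ft_force: [0.4, 0.4, -0.0]
opening: 0.0003
```

```bash
python3 -c "
from h import *
st(); a=snap('side','s1');b=snap('top','t1')
A=cv2.resize(a['color'][100:260,260:420],None,fx=2.5,fy=2.5);B=cv2.resize(b['color'][120:280,200:360],None,fx=2.5,fy=2.5)
cv2.imwrite('pics/c2.png',np.hstack([A,B])[:,:,::-1])"
```

```text
t 3.0 pos [679.7  28.2 153.6] rack xy from short cell 41.6 6.4 yaw 98.5 F [ 0.4  0.4 -0. ] op 0.0003348491894561954
```

View pics/c2.png

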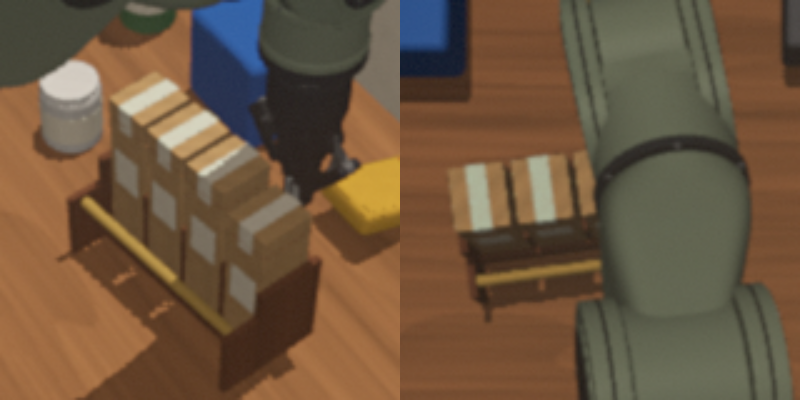

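The finger is behind the short carton (tip at about (290,190) in the left crop). I'll centre it slightly outboard and start pushing.

Call:
drive_tool(
  deltas=[
    [255,[1,-6,5],0],
    [255,[1,-5,2],0],
    [255,[-5,-1,0],0],
    [255,[-5,-1,0],0],
    [255,[-5,-1,0],0],
    [255,[-5,-1,0],0],
    [255,[-5,-1,0],0],
  ],
)

```text
time: 3.8
eef_pos: [0.6562, 0.0109, 0.1612]
ee_rot: [[-0.147, 0.989, -0.004], [0.989, 0.147, -0.005], [-0.004, -0.004, -1.0]]
ft_force: [0.7, 0.2, 0.5]
opening: 0.0
```

```bash
python3 -c "
from h import *
st()"
```

```text
t 3.8 pos [656.2  10.9 161.2] rack xy from short cell 15.8 -7.4 yaw 98.5 F [0.7 0.2 0.5] op 4.3721329201942647e-05
```

Call:
drive_tool(
  deltas=[
    [255,[-5,0,0],0],
    [255,[-5,0,0],0],
    [255,[-5,-1,0],0],
    [255,[-5,-1,0],0],
    [255,[-3,0,0],0],
  ],
)

```text
time: 4.3
eef_pos: [0.6305, 0.0088, 0.1613]
ee_rot: [[-0.147, 0.989, -0.004], [0.989, 0.147, -0.005], [-0.004, -0.005, -1.0]]
ft_force: [0.2, 0.5, 0.9]
opening: -0.0
```

```bash
python3 -c "
from h import *
st(); a=snap('side','s2')
cv2.imwrite('pics/c3.png',cv2.resize(a['color'][100:260,260:420],None,fx=2.5,fy=2.5)[:,:,::-1])"
```

```text
t 4.3 pos [630.5   8.8 161.3] rack xy from short cell -9.9 -5.9 yaw 98.5 F [0.2 0.5 0.9] op -4.9083649463338785e-05
```

View pics/c3.png

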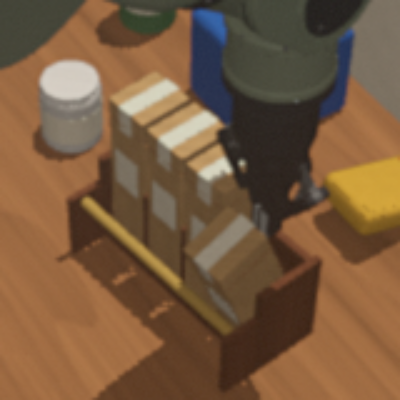

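The carton is clearly tipped forward. I'll nudge it a little further, then back off and up to see whether it rests on the rail by itself.

Call:
drive_tool(
  deltas=[
    [255,[-4,-1,0],0],
    [255,[-3,0,0],0],
    [255,[0,0,0],0],
    [255,[10,1,0],0],
    [255,[15,2,10],0],
    [255,[0,0,40],0],
    [255,[0,0,50],0],
    [255,[0,0,40],0],
    [255,[-20,60,0],0],
    [255,[-20,20,0],0],
  ],
)

```text
time: 5.35
eef_pos: [0.6122, 0.0772, 0.3047]
ee_rot: [[-0.143, 0.99, -0.006], [0.99, 0.143, -0.004], [-0.004, -0.007, -1.0]]
ft_force: [1.0, 0.1, -0.8]
opening: -0.0002
```

```bash
python3 -c "
from h import *
st(); a=snap('side','s3');b=snap('top','t3')
A=cv2.resize(a['color'][100:260,260:420],None,fx=2.5,fy=2.5,interpolation=2);B=cv2.resize(b['color'][160:260,230:330],None,fx=4,fy=4,interpolation=2)
cv2.imwrite('pics/c4.png',np.hstack([A,B])[:,:,::-1])"
```

```text
t 5.35 pos [612.2  77.2 304.7] rack xy from short cell -18.3 64.5 yaw 98.2 F [ 1.   0.1 -0.8] op -0.00022150005863360366
```

View pics/c4.png

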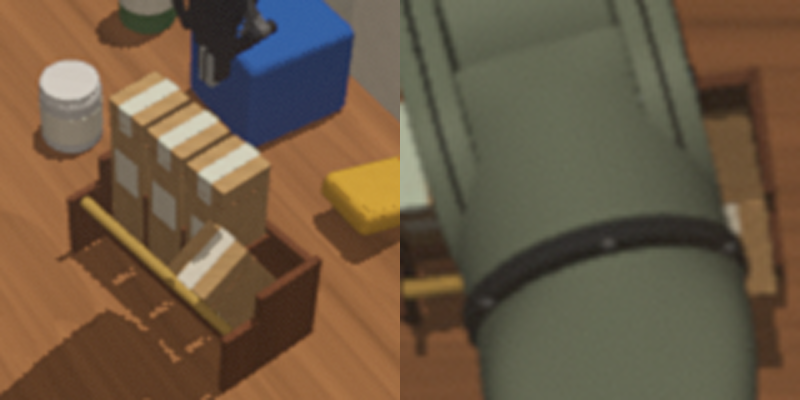

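The carton leans on the rail by itself: in the left crop its top runs from the rear-left corner (215,225) to the front-right corner (205,292). I'll measure the lean by intersecting rays with the carton's side planes.

```bash
python3 -c "
from h import *
a=load('s3')
for n,u,v,y in(('rearL',215,225,.026),('rearR',250,247,-.026),('frontL',172,272,.026),('frontR',205,293,-.026)):
    o,d=ray(a,u/2.5+260,v/2.5+100); s=(y-(o-C)@ey)/(d@ey); p=o+d*s; print(n,((p-C)@ex*1000).round(1),(p[2]*1000).round(1))
for th in(26,30,33,36):
    t=np.radians(th);R=lambda x,d:(round(-30+x*np.cos(t)-d*np.sin(t),1),round(12+x*np.sin(t)+d*np.cos(t),1))
    print(th,'rear top',R(60,162),'front top',R(0,162),'grip',R(36,138))
"
```

```text
rearL -42.2 165.4
rearR -46.4 182.2
frontL -94.3 137.4
frontR -99.4 158.2
26 rear top (np.float64(-47.1), np.float64(183.9)) front top (np.float64(-101.0), np.float64(157.6)) grip (np.float64(-58.1), np.float64(151.8))
30 rear top (np.float64(-59.0), np.float64(182.3)) front top (np.float64(-111.0), np.float64(152.3)) grip (np.float64(-67.8), np.float64(149.5))
33 rear top (np.float64(-67.9), np.float64(180.5)) front top (np.float64(-118.2), np.float64(147.9)) grip (np.float64(-75.0), np.float64(147.3))
36 rear top (np.float64(-76.7), np.float64(178.3)) front top (np.float64(-125.2), np.float64(143.1)) grip (np.float64(-82.0), np.float64(144.8))
```

Lean is about 26°, with the rear top edge at about x -47, z 183 in the rack frame. I'll grip near the rear top at (-58, 0), pads at z 150.

Call:
drive_tool(
  deltas=[
    [0,[-10,-20,0],0],
    [0,[-10,-25,0],0],
    [0,[-10,-20,0],0],
    [0,[-1,-4,0],0],
    [0,[0,0,0],0],
    [0,[0,0,0],0],
  ],
)

```text
time: 6.05
eef_pos: [0.5801, 0.0051, 0.3053]
ee_rot: [[-0.145, 0.989, -0.005], [0.989, 0.145, -0.006], [-0.005, -0.006, -1.0]]
ft_force: [0.1, 0.2, 0.3]
opening: 0.0849
```

```bash
python3 -c "
from h import *
st()"
```

```text
t 6.05 pos [580.1   5.1 305.3] rack xy from short cell -60.3 -2.3 yaw 98.3 F [0.1 0.2 0.3] op 0.08489105883659702
```

Call:
drive_tool(
  deltas=[
    [0,[1,2,-40],0],
    [0,[0,0,-45],0],
    [0,[0,0,-40],0],
    [0,[0,0,-25],0],
    [0,[0,0,-15],0],
    [0,[0,0,-7],0],
    [0,[0,0,0],0],
  ],
)

```text
time: 6.75
eef_pos: [0.583, 0.0136, 0.1263]
ee_rot: [[-0.151, 0.989, -0.003], [0.989, 0.151, -0.003], [-0.003, -0.003, -1.0]]
ft_force: [-0.3, 0.3, 0.9]
opening: 0.0857
```

```bash
python3 -c "
from h import *
st(); a=snap('side','s4'); w=snap('wrist','w4')
A=cv2.resize(a['color'][100:260,260:420],None,fx=2.5,fy=2.5,interpolation=2);B=cv2.resize(w['color'],(533,400))
cv2.imwrite('pics/c5.png',np.hstack([A,B])[:,:800,::-1])"
```

```text
t 6.75 pos [583.   13.6 126.3] rack xy from short cell -56.3 5.6 yaw 98.7 F [-0.3  0.3  0.9] op 0.0856551207171088
```

View pics/c5.png

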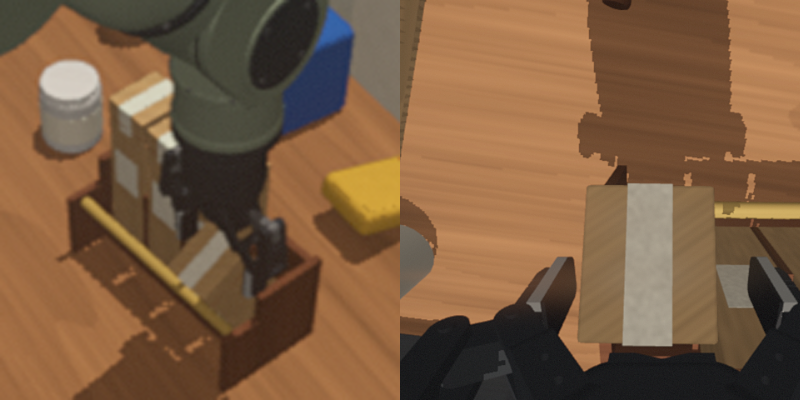

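The wrist view has the carton (580–718) between the fingers (575 and 750), so the tool is about 5 mm too far to +y. I'll centre it and close gently.

Call:
drive_tool(
  deltas=[
    [0,[0,-4,2],0],
    [0,[0,-2,0],0],
    [100,[0,0,0],0],
    [160,[0,0,0],0],
    [200,[0,0,0],0],
    [255,[0,0,0],0],
    [255,[0,0,0],0],
    [255,[0,0,0],0],
  ],
  squeeze=25,
)

```text
time: 7.65
eef_pos: [0.5848, 0.0066, 0.1326]
ee_rot: [[-0.15, 0.989, 0.003], [0.989, 0.15, -0.003], [-0.004, 0.003, -1.0]]
ft_force: [0.2, -0.0, -0.6]
opening: 0.0517
```

```bash
python3 -c "
from h import *
st()"
```

```text
t 7.65 pos [584.8   6.6 132.6] rack xy from short cell -55.5 -1.5 yaw 98.6 F [ 0.2 -0.  -0.6] op 0.051680210503245144
```

Call:
drive_tool(
  deltas=[
    [255,[0,0,8],0],
    [255,[0,0,12],0],
    [255,[0,0,20],0],
    [255,[0,0,20],0],
    [255,[0,0,20],0],
    [255,[0,0,25],0],
    [255,[0,0,25],0],
    [255,[0,0,20],0],
    [255,[0,0,10],0],
    [255,[0,0,0],0],
  ],
)

```text
time: 8.65
eef_pos: [0.5822, 0.0074, 0.3066]
ee_rot: [[-0.151, 0.988, 0.004], [0.988, 0.151, -0.002], [-0.002, 0.003, -1.0]]
ft_force: [0.9, -0.2, -3.3]
opening: 0.0517
```

```bash
python3 -c "
from h import *
st(); a=snap('side','s5'); w=snap('wrist','w5')
A=cv2.resize(a['color'][60:260,240:420],None,fx=2,fy=2,interpolation=2);B=cv2.resize(w['color'],(533,400))
cv2.imwrite('pics/c6.png',np.hstack([A,B[:,:440]])[:,:800,::-1])"
```

```text
t 8.65 pos [582.2   7.4 306.6] rack xy from short cell -57.9 -0.4 yaw 98.7 F [ 0.9 -0.2 -3.3] op 0.05167205337538782
```

View pics/c6.png

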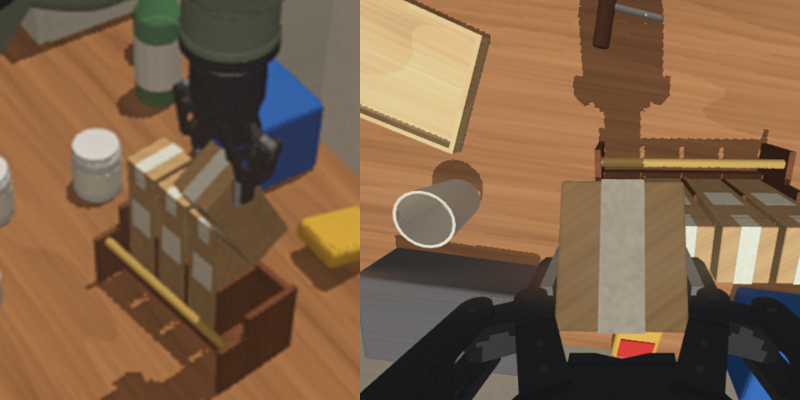

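Lifted cleanly with about 0.33 kg on the wrist. The carton holds its ~26° lean and the neighbours are in place. I'll carry it to the tray and turn it to the tray's yaw, then pivot it upright about its foot edge on the floor.

Call:
drive_tool(
  deltas=[
    [255,[-10,-15,0],-2],
    [255,[-13,-28,0],-3],
    [255,[-14,-32,0],-3],
    [255,[-14,-32,0],-3],
    [255,[-14,-32,0],-3],
    [255,[-14,-32,0],-3],
    [255,[-14,-32,0],-3],
    [255,[-13,-28,0],-2],
    [255,[-10,-20,0],-1],
    [255,[0,0,0],0],
  ],
)

```text
time: 9.75
eef_pos: [0.4558, -0.251, 0.2978]
ee_rot: [[0.261, 0.965, -0.011], [0.965, -0.261, 0.003], [0.0, -0.012, -1.0]]
ft_force: [-0.2, 0.8, -2.8]
opening: 0.0516
```

```bash
python3 -c "
from h import *
st()"
```

```text
t 9.75 pos [ 455.8 -251.   297.8] rack xy from short cell -219.8 -238.3 yaw 74.9 F [-0.2  0.8 -2.8] op 0.05162806339727495
```

Next I descend to just above contact (expected at TCP z of about 126), then creep.

Call:
drive_tool(
  deltas=[
    [255,[0,-10,-20],0.5],
    [255,[0,-6,-35],0],
    [255,[0,0,-40],0],
    [255,[0,0,-35],0],
    [255,[0,0,-15],0],
    [255,[0,0,-5],0],
    [255,[0,0,0],0],
  ],
)

```text
time: 10.45
eef_pos: [0.4548, -0.2642, 0.1402]
ee_rot: [[0.25, 0.968, -0.013], [0.968, -0.25, 0.007], [0.003, -0.015, -1.0]]
ft_force: [0.4, 0.2, -3.2]
opening: 0.0518
```

```bash
python3 -c "
from h import *
st(); a=snap('side','s6')
cv2.imwrite('pics/c7.png',cv2.resize(a['color'][220:440,320:480],None,fx=2.7,fy=2.7,interpolation=2)[:,:,::-1])"
```

```text
t 10.45 pos [ 454.8 -264.2  140.2] rack xy from short cell -222.7 -251.2 yaw 75.5 F [ 0.4  0.2 -3.2] op 0.0517805159217859
```

View pics/c7.png

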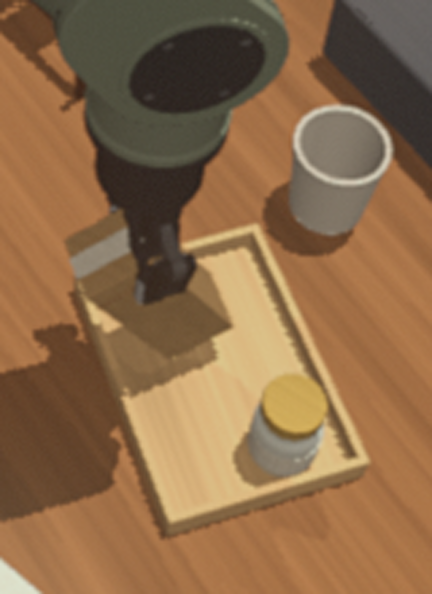

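The carton hangs over the tray's free end, foot at about (215,330) and clear of the jar at (290,425). I'll creep down to touch.

Call:
drive_tool(
  deltas=[
    [255,[0,0,-4],0],
    [255,[0,0,-4],0],
    [255,[0,0,-3],0],
    [255,[0,0,0],0],
  ],
)

```text
time: 10.9
eef_pos: [0.4561, -0.2646, 0.1312]
ee_rot: [[0.25, 0.968, -0.009], [0.968, -0.25, 0.005], [0.002, -0.01, -1.0]]
ft_force: [-0.4, -1.1, -4.2]
opening: 0.0514
```

Call:
drive_tool(
  deltas=[
    [255,[0,0,-2],0],
    [255,[0,0,0],0],
  ],
)

```text
time: 11.1
eef_pos: [0.4562, -0.2647, 0.1293]
ee_rot: [[0.25, 0.968, -0.009], [0.968, -0.25, 0.005], [0.002, -0.009, -1.0]]
ft_force: [-0.5, 0.4, -3.5]
opening: 0.052
```

Call:
drive_tool(
  deltas=[
    [255,[0,0,-2],0],
    [255,[0,0,0],0],
  ],
)

```text
time: 11.3
eef_pos: [0.4564, -0.2648, 0.1274]
ee_rot: [[0.25, 0.968, -0.008], [0.968, -0.25, 0.004], [0.002, -0.009, -1.0]]
ft_force: [-0.1, -0.8, -2.5]
opening: 0.052
```

Call:
drive_tool(
  deltas=[
    [255,[0,0,-2],0],
    [255,[0,0,0],0],
  ],
)

```text
time: 11.5
eef_pos: [0.4567, -0.2645, 0.1268]
ee_rot: [[0.25, 0.968, -0.007], [0.968, -0.25, 0.004], [0.002, -0.008, -1.0]]
ft_force: [-1.3, 0.6, 0.0]
opening: 0.052
```

Call:
drive_tool(
  deltas=[
    [255,[0,0,-1.5],0],
    [255,[0,0,0],0],
  ],
)

```text
time: 11.7
eef_pos: [0.4568, -0.2644, 0.1268]
ee_rot: [[0.25, 0.968, -0.006], [0.968, -0.25, 0.004], [0.002, -0.007, -1.0]]
ft_force: [-1.0, 1.2, -1.4]
opening: 0.0517
```

Contact is at z 127, as predicted. Now I sweep along tray +x with light downward pressure.

Call:
drive_tool(
  deltas=[
    [255,[6,-1.5,-2],0],
    [255,[6,-1.5,-2],0],
    [255,[6,-1.5,-2],0],
    [255,[6,-1.5,-2],0],
  ],
)

```text
time: 12.1
eef_pos: [0.4834, -0.2708, 0.1247]
ee_rot: [[0.25, 0.968, 0.001], [0.968, -0.25, 0.001], [0.001, 0.001, -1.0]]
ft_force: [-2.4, 1.7, 23.4]
opening: 0.0516
```

```bash
python3 -c "
from h import *
st(); a=snap('side','s7')
cv2.imwrite('pics/c8.png',cv2.resize(a['color'][220:440,320:480],None,fx=2.7,fy=2.7,interpolation=2)[:,:,::-1])"
```

```text
t 12.1 pos [ 483.4 -270.8  124.7] rack xy from short cell -195.2 -261.7 yaw 75.5 F [-2.4  1.7 23.4] op 0.051580657922544224
```

View pics/c8.png

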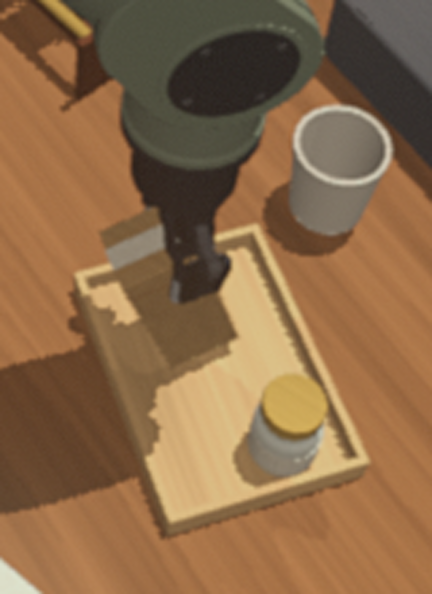

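The foot has stayed near (235,330) while the tool moved 27 mm, so the carton is pivoting upright. I'll continue with less downward push.

Call:
drive_tool(
  deltas=[
    [255,[6,-1.5,0],0],
    [255,[6,-1.5,0],0],
    [255,[6,-1.5,-0.5],0],
    [255,[6,-1.5,-1],0],
  ],
)

```text
time: 12.55
eef_pos: [0.5097, -0.2773, 0.1239]
ee_rot: [[0.25, 0.968, 0.003], [0.968, -0.25, 0.0], [0.001, 0.003, -1.0]]
ft_force: [-1.5, 0.6, 12.6]
opening: 0.0516
```

```bash
python3 -c "
from h import *
st()"
```

```text
t 12.55 pos [ 509.7 -277.3  123.9] rack xy from short cell -170.2 -272.0 yaw 75.5 F [-1.5  0.6 12.6] op 0.051624895687414664
```

Call:
drive_tool(
  deltas=[
    [255,[4,-1,-1],0],
    [255,[4,-1,-1],0],
    [255,[0,0,-1.5],0],
    [255,[0,0,-1.5],0],
  ],
)

```text
time: 12.95
eef_pos: [0.5225, -0.2806, 0.1216]
ee_rot: [[0.25, 0.968, 0.011], [0.968, -0.25, -0.003], [-0.0, 0.011, -1.0]]
ft_force: [1.6, 0.9, 20.0]
opening: 0.0518
```

```bash
python3 -c "
from h import *
st(); a=snap('side','s8');w=snap('wrist','w8')
A=cv2.resize(a['color'][240:400,330:470],None,fx=3,fy=3,interpolation=2);B=cv2.resize(w['color'],(640,480))[:,150:530]
cv2.imwrite('pics/c9.png',np.hstack([A,B])[:,:,::-1])"
```

```text
t 12.95 pos [ 522.5 -280.6  121.6] rack xy from short cell -157.9 -277.0 yaw 75.5 F [ 1.6  0.9 20. ] op 0.05184431726356616
```

View pics/c9.png

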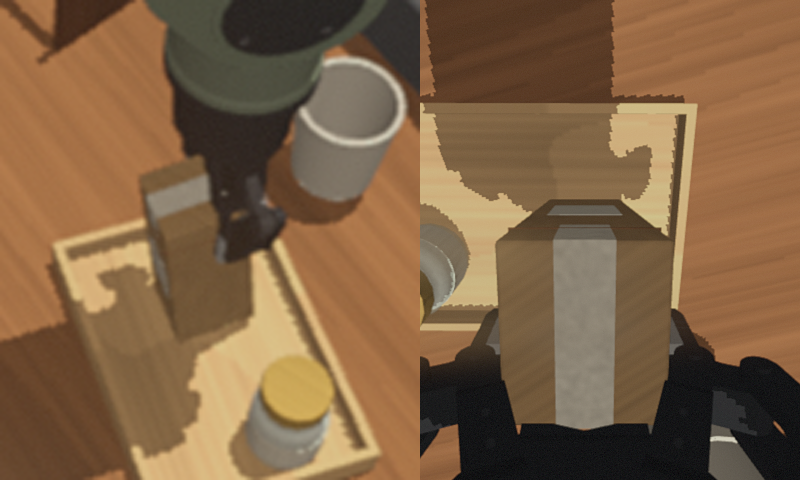

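The carton looks upright, front face at (150–180, 200–338). I'll check its verticality numerically using the near bottom corner (175,338).

```bash
python3 -c "
from h import *
a=load('s8'); q=lambda x,y:(x/3+330,y/3+240); i=lambda p:((p-[330,240])*3).round(0)
for u,v in((175,338),(252,320)):
    P=onz(a,*q(u,v),.006); print((P*1000).round(0), i(proj(a,P+[0,0,.162])[0]))
c=np.array([.510,-.281,0]);X=np.array([.968,-.249,0]);Y=np.array([.249,.968,0])
w=load('w8'); print(w['cx'])
for sx,sy in((-1,1),(-1,-1),(1,-1),(1,1)):
  for z in(.006,.168):
    P=c+X*.03*sx+Y*.026*sy+[0,0,z]; print(sx,sy,z,i(proj(a,P)[0]),(proj(w,P)[0]-[150,0]+[420,0]).round())
"
```

```text
[ 494. -296.    6.] [196. 222.]
[ 550. -313.    6.] [281. 203.]
314.11835808927043
-1 1 0.006 [131. 293.] [617. 177.]
-1 1 0.168 [146. 175.] [665. 267.]
-1 -1 0.006 [155. 354.] [544. 177.]
-1 -1 0.168 [174. 239.] [484. 267.]
1 -1 0.006 [233. 332.] [547. 256.]
1 -1 0.168 [260. 216.] [500. 429.]
1 1 0.006 [206. 272.] [614. 256.]
1 1 0.168 [230. 152.] [652. 429.]
```

The corner check shows a remaining lean of about 8°: the foot slipped some 16 mm and the top is still forward. I'll continue the sweep about 20 mm with light pressure.

Call:
drive_tool(
  deltas=[
    [255,[4,-1,-1.5],0],
    [255,[4,-1,-1.5],0],
    [255,[4,-1,-1.5],0],
    [255,[4,-1,-1.5],0],
  ],
)

```text
time: 13.45
eef_pos: [0.541, -0.2852, 0.1169]
ee_rot: [[0.25, 0.968, 0.014], [0.968, -0.25, -0.004], [-0.0, 0.014, -1.0]]
ft_force: [0.3, 0.0, 3.8]
opening: 0.0516
```

```bash
cat >> h.py <<'E'
def lean():
    # lid in wrist view: kraft/tape quad rows around the centre column -> front and rear top edge rows
    w=snap('wrist','wl'); g=cv2.cvtColor(w['color'],cv2.COLOR_RGB2GRAY).astype(float)[:,308:322].mean(1)
    d=np.abs(np.diff(cv2.GaussianBlur(g.reshape(-1,1),(1,5),0).ravel())); 
    pk=[i for i in range(2,476) if d[i]>5 and d[i]==d[max(0,i-4):i+5].max()]; print('edges',[(i,round(d[i])) for i in pk]); return w
E
python3 -c "
from h import *
st(); w=lean(); print(np.linalg.norm(0))
p=np.array(read_state()['eef_pos']); X=np.array([.968,-.249,0])
for th in(0,4,8):
  t=np.radians(th)
  # grip fixed at TCP+19: body (gx=8,d=134)
  for nm,bx,d in(('front top',-30,162),('front bot',-30,0),('rear top',30,162)):
    x=bx-8; z=d-134; P=p+[0,0,.019]+(X*(x*np.cos(t)-z*np.sin(t))+np.array([0,0,1])*(x*np.sin(t)+z*np.cos(t)))/1000
    print(th,nm,proj(w,P)[0].round(),P[2].round(4))
"
```

```text
t 13.45 pos [ 541.  -285.2  116.9] rack xy from short cell -140.3 -284.2 yaw 75.5 F [0.3 0.  3.8] op 0.05163682901446891
edges [(67, 20), (78, 14), (173, 15), (186, 12), (206, 15), (225, 12), (233, 6), (256, 10), (429, 35)]
0.0
0 front top [317. 284.] 0.1637
0 front bot [315. 184.] 0.0017
0 rear top [317. 441.] 0.1637
4 front top [317. 274.] 0.161
4 front bot [315. 196.] -0.0007
4 rear top [317. 440.] 0.1651
8 front top [317. 265.] 0.1581
8 front bot [315. 208.] -0.0023
8 rear top [317. 438.] 0.1665
```

```bash
cat >> h.py <<'E'
from scipy.optimize import least_squares
def fit(w,p,rf,rr):
    X=np.array([.968,-.249,0]); Z=np.array([0,0,1.])
    def pts(v):
        s,t=v; t=np.radians(t); o=np.array([p[0],p[1],0])+X*s/1000+Z*.006
        B=lambda x,d:o+(X*(x*np.cos(t)-d*np.sin(t))+Z*(x*np.sin(t)+d*np.cos(t)))/1000
        return B
    def F(v):
        B=pts(v); return [proj(w,B(0,162))[0,1]-rf,proj(w,B(60,162))[0,1]-rr]
    r=least_squares(F,[-38,3]); B=pts(r.x); print('foot edge rel TCP (tray x), lean deg',r.x.round(1),'front bottom row',proj(w,B(0,0))[0].round(1),'resid',r.fun.round(2))
E
python3 -c "
from h import *
p=np.array(read_state()['eef_pos'])
fit(load('w8'),np.array([.5225,-.2806]),238,423)
fit(load('wl'),p,256,429)
fit(load('wl'),p,256,431)
a=snap('side','s9');w=load('wl')
A=cv2.resize(a['color'][240:400,330:470],None,fx=3,fy=3,interpolation=2);B=w['color'][:,150:530]
cv2.imwrite('pics/c10.png',np.hstack([A,B])[:,:,::-1])"
```

```text
foot edge rel TCP (tray x), lean deg [-30.5   7.1] front bottom row [315.1 193.3] resid [-0.  0.]
foot edge rel TCP (tray x), lean deg [-47.1   0.5] front bottom row [315.3 172. ] resid [-0. -0.]
foot edge rel TCP (tray x), lean deg [-44.9   1.2] front bottom row [315.3 175.1] resid [ 0. -0.]
```

View pics/c10.png

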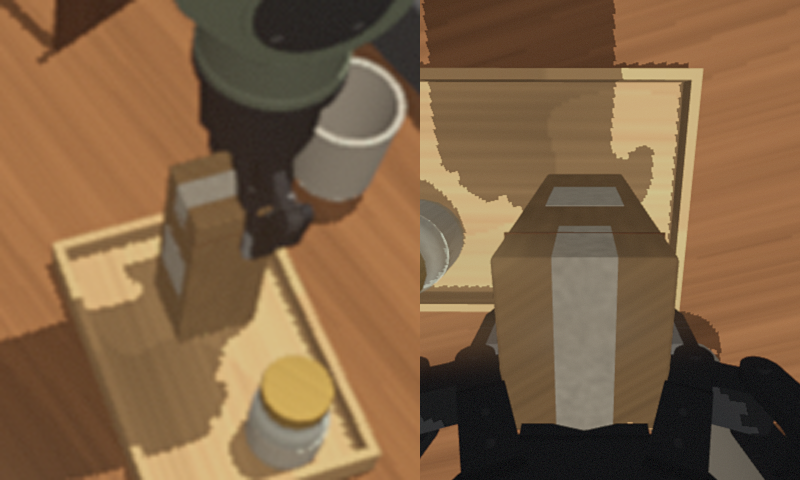

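The fit gives a lean of about 1°, and its predicted front-bottom row (173) matches the observed edge at 173. The carton is flat on the floor, so I release and go straight up.

Call:
drive_tool(
  deltas=[
    [180,[0,0,0],0],
    [90,[0,0,0],0],
    [0,[0,0,0],0],
    [0,[0,0,0],0],
    [0,[0,0,0],0],
    [0,[0,0,5],0],
    [0,[0,0,15],0],
    [0,[0,0,30],0],
    [0,[0,0,40],0],
    [0,[0,0,40],0],
  ],
)

```text
time: 14.55
eef_pos: [0.5391, -0.2841, 0.2471]
ee_rot: [[0.249, 0.968, 0.007], [0.968, -0.249, -0.0], [0.001, 0.006, -1.0]]
ft_force: [0.5, -0.7, 0.7]
opening: 0.0851
```

Call:
drive_tool(
  deltas=[
    [0,[0,0,30],0],
    [0,[-20,30,10],0],
    [0,[-25,40,0],0],
    [0,[-25,40,0],0],
    [0,[-25,40,0],0],
    [0,[-25,40,0],0],
    [0,[-25,40,0],0],
    [0,[0,0,0],0],
  ],
)

```text
time: 15.35
eef_pos: [0.3877, -0.048, 0.2969]
ee_rot: [[0.251, 0.968, 0.02], [0.968, -0.251, -0.005], [0.0, 0.02, -1.0]]
ft_force: [1.2, -0.1, 0.5]
opening: 0.0855
```

```bash
python3 -c "
from h import *
st(); a=snap('top','t9');b=snap('side','s10')
for n,c in(('top',a),('side',b)):
    h=cv2.cvtColor(c['color'],cv2.COLOR_RGB2HSV)
    m=cv2.inRange(h,(0,0,125),(40,75,255))
    x=(220,480,165,290) if n=='top' else (300,450,120,340)
    mm=np.zeros_like(m); mm[x[2]:x[3],x[0]:x[1]]=m[x[2]:x[3],x[0]:x[1]]
    k,l,st_,ce=cv2.connectedComponentsWithStats(mm)
    for i in range(1,k):
        if st_[i,4]>40: print(n,st_[i].tolist(),'z.168',(onz(c,*ce[i],.168)*1000).round(),'z.194',(onz(c,*ce[i],.194)*1000).round())
    m=cv2.inRange(h,(15,150,100),(30,255,255)); mm=np.zeros_like(m); 
    x=(455,490,230,270) if n=='top' else (405,450,355,400)
    mm[x[2]:x[3],x[0]:x[1]]=m[x[2]:x[3],x[0]:x[1]]; M=cv2.moments(mm,True)
    if M['m00']: print('lid',M['m00'],(onz(c,M['m10']/M['m00'],M['m01']/M['m00'],.078)*1000).round())
A0=load('side0')['color'].astype(int); D=(np.abs(A0-b['color']).max(2)>60).astype(np.uint8); D=cv2.morphologyEx(D,cv2.MORPH_OPEN,np.ones((3,3)))
k,l,s,ce=cv2.connectedComponentsWithStats(D); print('diff',[x.tolist() for x in s[1:] if x[4]>30])
"
```

```text
t 15.35 pos [387.7 -48.  296.9] rack xy from short cell -258.3 -27.6 yaw 75.5 F [ 1.2 -0.1  0.5] op 0.08547772646737517
top [392, 165, 32, 29, 347] z.168 [ 659. -220.  168.] z.194 [ 655. -216.  194.]
top [276, 179, 12, 26, 210] z.168 [635.  76. 168.] z.194 [631.  74. 194.]
top [251, 182, 11, 27, 213] z.168 [627. 135. 168.] z.194 [623. 133. 194.]
top [226, 186, 11, 26, 213] z.168 [618. 195. 168.] z.194 [614. 191. 194.]
top [426, 225, 14, 27, 208] z.168 [ 527. -283.  168.] z.194 [ 525. -277.  194.]
lid 256.0 [ 511. -397.   78.]
side [416, 120, 34, 53, 1093] z.168 [878.  59. 168.] z.194 [857.  39. 194.]
side [307, 132, 24, 15, 147] z.168 [630. 216. 168.] z.194 [615. 191. 194.]
side [323, 144, 24, 16, 158] z.168 [639. 156. 168.] z.194 [624. 133. 194.]
side [339, 157, 25, 17, 168] z.168 [648.  96. 168.] z.194 [632.  75. 194.]
side [429, 259, 21, 31, 507] z.168 [ 631. -264.  168.] z.194 [ 616. -277.  194.]
side [389, 294, 33, 16, 270] z.168 [ 528. -282.  168.] z.194 [ 516. -294.  194.]
lid 62.0 [ 503. -405.   78.]
diff [[15, 0, 14, 18, 92], [88, 0, 20, 11, 148], [121, 0, 29, 45, 877], [0, 13, 31, 34, 310], [239, 26, 14, 15, 81], [0, 43, 7, 11, 58], [23, 50, 17, 15, 174], [105, 53, 11, 5, 44], [6, 57, 17, 15, 162], [139, 56, 27, 23, 396], [21, 72, 19, 30, 211], [190, 73, 121, 130, 5780], [86, 108, 48, 137, 3583], [26, 113, 15, 11, 111], [11, 123, 7, 7, 38], [17, 137, 13, 9, 84], [12, 160, 18, 71, 237], [30, 177, 8, 17, 96], [353, 177, 26, 21, 289], [65, 188, 21, 9, 133], [377, 190, 7, 8, 38], [283, 203, 16, 23, 248], [339, 236, 9, 12, 80], [125, 257, 13, 24, 157], [80, 288, 20, 9, 114], [390, 294, 34, 15, 294], [25, 308, 10, 17, 85], [396, 308, 18, 6, 55], [371, 313, 48, 50, 1481], [53, 346, 7, 9, 48], [48, 376, 12, 48, 351]]
```

Both views put the lid tape at (527,-283) for z = 168 mm, so the carton stands at full height on the tray floor. The tall cartons and the jar have not moved.

```bash
python3 -c "
from station import *
print(sign_off())"
```

```text
the job is handed in; nothing more can be done
None
```

The short carton is now standing upright, right way up, on the tray floor beside the jar. I handed the job in at about 15.5 s on the robot's clock, with the gripper open and touching nothing.

**How it went:** It was in the end cell at y = -88.5 mm. I pushed it forward from behind its top edge until it leaned by itself, at about 26°, on the brass rail. Then I gripped it, lifted it out and carried it over. It kept its lean in the grip, so I pivoted it upright on its lower front edge in the tray before letting go.

**Last checks:**
- **Carton:** both cameras put the lid at x 527–528, y -282 to -283 mm when its height is taken as 168 mm. That is the height of the carton standing on the tray floor. The fitted lean just before release was about 1°.
- **Tall cartons:** all three lid tapes were within about 1 mm of their starting positions.
- **Jar:** it is still standing, and the top view puts its lid within 1 mm of where it was. In the side view only part of the lid colour was found, which put it about 11 mm from the top view's position. I took the top view as correct.
- **Other objects:** I did not measure the tins, cup, tape or opener afterwards. The before-and-after side picture showed changes around the arm and its shadow, the rack and the tray, and I did not trace each of them.

**Didn't go as planned:** the foot slid an estimated 16 mm or more during the pivot and left about 8° of lean. I corrected this with a second short push before letting go.

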